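Take the spent cartridge out of the sink-side water filter

ROBOT

A 7-joint arm with a two-finger parallel gripper is mounted at the origin on the work surface. World frame = base frame: x ahead of the robot, y to its left, z up, the work surface at z = 0. Lengths are in m, angles in rad, forces in N, time in s.
With the tool pointing down it reaches from about 0.4 to 0.875 m from the base axis. Payload 4.4 kg.
Tool frame: the origin (TCP) lies where the fingers leave the gripper's body, on its centre line; the fingertips stand 73 mm ahead of it and the grasp point (between the pads) lies 54 mm ahead of it; z points along the fingers, y is the line along which they close (so a half turn about z gives the same grasp; the last joint's range is limited). The gripper opens to 85 mm and grips with 20 to 120 N. Pads are 22 mm wide; open, the fingers measure 114 mm over their backs; the gripper's body (76 mm by 85 mm) begins 54 mm behind the grasp point. The pads swing forward as they close: fully open they stand 13 mm farther back than shut.
Start: joints at [1.108, 0.628, 0.038, 1.517, -0.027, 0.996, -0.02], TCP at [0.251, -0.599, 0.304] pointing down, gripper open.
Joint ranges: [-3.06, 3.06], [-0.37, 2.12], [-1.25, 1.32], [0.18, 2.47], [-1.1, 4.24], [0.23, 1.98], [-2.94, 2.94]. Speed limits (rad/s): [2.57, 2.57, 3.14, 3.14, 3.14, 3.14, 3.14].

INTERFACE

Orientations are given as a unit quaternion [w, x, y, z].
In Python, from bench import bot, vision, ticket gives the robot as it stands.
- The arm moves only by the tool play_rows, never from a script. Its argument "motion" is one flat list of numbers, 7 for each row, row after row: the opening in per cent of the stroke, from 0 (shut) to 100 (fully open), then the shift along the tool's x, y, z in cm, then the turn, a rotation vector about the tool's x, y, z in rad. A call has exactly 10 rows; each row shifts and turns the commanded pose from where the row before left it, along the tool's axes as they then stand; what a row does not reach is not made up. A row lasts 1/8 s, in which the tool goes at most 62.5 mm and 10.7 degrees, less where a joint would pass 70% of its speed; a pose out of reach is approached as far as the arm can. A call with a gripper value outside its range is refused whole. The fingers move at their own pace and stop on an object; the grip force is fixed at half the most. Time passes only in rows, so rows that do not move let the fingers close, or fill a call up. It gives the time, the measured TCP pose, the force, the opening and the grip force at its end, in the units of the state.
- bot.observe(): the state, without advancing time (a new reading comes with each control period).
- vision.read_camera(name): name is "scene" or "top" or "wrist"; returns the picture (400x640x3 uint8, red, green, blue); there is no depth.
- vision.calibration(name): a dict with "fx", "fy", "cx", "cy" (pixels), "position" and "attitude" of the camera in the world; the wrist camera has in their place "hand_eye" (4x4, takes a point from camera to tool coordinates, whose origin is the TCP and whose axes are the flange's). Camera axes: x right, y up, looking along -z (the intrinsics and any distortion apply to the point x, -y, -z); pixel columns grow to the right and rows downward; lengths in m; the calibration is good to about 2 mm. A picture is of the moment at which its call begins: read the wrist's pose just before it. calibration takes no time and is no camera call.
- ticket.close_job(): hands the job in; it is judged then, once.
The state is a dict: "t": time; "joint_pos": joint angles; "dq": joint speeds; "joint_efforts": joint torques, N m; "tool_pos": TCP position; "tool_rot": TCP orientation; "wrist_force": force on the tool from outside, world axes, zero at the start; "torque": the same for the moment, N m; "gripper_width": finger opening in m; "grasp_force": force on a finger pad.
Only numpy, scipy, OpenCV 4.12 (cv2) and the standard library are available. Lean on these libraries where they do the work, as an engineer would, in place of code of your own. Each camera call takes 0.05 s, during which the arm holds its last target. There are 200 camera calls.

TASK

The cartridge in the small water filter housing on the bench is spent. Unscrew the black lid anticlockwise with repeated regrips, lift it off and stand it right way up on the brown paper sheet; then pull the cartridge out by the fin on its top and stand it upright in the grey tray. Set both down rather than drop them, let go of them, and leave the two wash bottles and the foil-topped jar where they are.

Things in the scene. Friction and masses are not known exactly. Their poses are not given: they have to be found in the camera images.
- housing: Filter housing bolted to the bench: steel flange 120 mm across, blue bowl 88 mm across, threaded neck with its rim 104 mm up and a 66 mm bore, open at the top once the lid is off. Two pipe stubs reach 91 mm out along its own x and -x, lower than 63 mm. Fixed. Origin: centre of the flange's underside; z up along the bowl's axis.
- lid: Black screw lid, 100 mm across, 68 mm tall, 0.16 kg: skirt and plate fill its lower 32 mm, a round hollow grip 59 mm across stands above (32 to 68 mm up; small bleed screw on top). Origin: centre of its lower edge, z up; at first fully home, origin 78 mm above the housing's. Turned anticlockwise seen from above it rises 2.6 mm a radian; after 3.2 rad (up to 5) it lifts straight off.
- lid_grip (a point): On the lid's axis, 51 mm above its lower edge: middle of the round 59 mm grip, which may be gripped and regripped along any horizontal line. The seal makes the lid stiff, about 0.5 N m, for the first 1.2 rad; then it turns freely and stays where it is left. Sideways play on the neck about 1 mm.
- cartridge: White filter cartridge, 56 mm across, 122 mm tall with its fin, 0.22 kg. Origin: centre of its flat base, z up. Seated, its origin is 14 mm above the housing's and the fin stands 32 mm proud of the rim, under the lid. O-rings at its base hold it with 7 to 13 N for the first 10 mm of the pull; then it is loose, and clear of the housing after 92 mm.
- fin (a point): On the cartridge's axis, 110 mm above its base. The upright fin is 36 mm wide along the cartridge's x, 12 mm thick along its y, and spans 82 to 122 mm above the base: pinch it across its thickness, along the cartridge's y. Below it the cartridge is round.
- paper: Square sheet of folded brown paper, 200 by 200 mm, 2 mm thick, lying fixed on the bench left or right of the housing. Origin: centre of its underside.
- tray: Grey open plastic tray, 170 by 170 mm outside, 45 mm tall, walls and floor 5 mm, fixed on the bench on the other side of the housing. Origin: centre of its underside.
- washbottle_a: White wash bottle, 68 mm across, about 190 mm tall with its spout, standing on the bench. Bystander. Origin: centre of its base.
- washbottle_b: White wash bottle, 60 mm across, about 175 mm tall with its spout, standing on the bench. Bystander. Origin: centre of its base.
- foiljar: Small glass jar with a foil top, 57 mm across, 66 mm tall, standing on the bench. Bystander. Origin: centre of its base.
Things that resemble listed ones, but are neither listed nor needed, are in the scene too. Several things have the shape of the lid; the one meant has the colours described above. There is more than one size of the tray; the job needs the larger.

How it is judged:
By the outcome, as a careful person would: the job done as asked, in the order asked, and still so for the second after the job is handed in, with the robot touching nothing.
It also fails if it takes over 64 s, if anything falls off the work surface, if the arm or the gripper's body presses on something with over 40 N, if the wrist force passes 120 N, or if a joint passes its speed limit or range.

## Working session

There is one attempt and no reset: what is moved stays moved. The work goes in short steps, Python scripts to look and compute and a tool call to move; the robot and the scene stay as the last step left them, time stands still between calls to the robot, and variables do not carry over. Pictures are saved under pics/ and viewed, at most 10 in all, crops included, and the job is handed in when it is done.

Besides the shell and the picture viewer there is one more tool, called after "Emit:" as name(argument=value, ...) on one line, values as JSON. play_rows: Moves the arm, as the interface text tells. Its arguments: {"type":"object","properties":{"motion":{"type":"array"}},"required":["motion"]}

```bash
ls; mkdir -p pics
python3 - <<'E'
from bench import bot, vision, ticket
import cv2,json
for n in("top","scene"):
    im=vision.read_camera(n); cv2.imwrite(f"pics/{n}0.png",im[:,:,::-1])
for n in("top","scene","wrist"): print(n,vision.calibration(n))
print(bot.observe())
E
```

```text
pics
top {'fx': 381.1151339446607, 'fy': 381.1151339446607, 'cx': 313.91828692043975, 'cy': 200.98985862633918, 'position': array([ 0.45842478, -0.10853515,  1.12288988]), 'attitude': array([-0.69818491, -0.05060516,  0.05129817,  0.71228186])}
scene {'fx': 456.5209024030941, 'fy': 456.5209024030941, 'cx': 315.79287976439497, 'cy': 200.44927871502568, 'position': array([1.31734399, 0.44868987, 1.02411223]), 'attitude': array([0.40142406, 0.17210799, 0.33978955, 0.83293495])}
wrist {'fx': 343.1978464659684, 'fy': 343.1978464659684, 'cx': 319.14101018824164, 'cy': 200.00105688430602, 'hand_eye': array([[-6.95387662e-04,  9.47325235e-01,  3.20272408e-01,
         8.18118794e-02],
       [ 9.99999679e-01,  7.86136042e-04, -1.54053460e-04,
        -3.12061796e-05],
       [-3.97716413e-04,  3.20272198e-01, -9.47325478e-01,
        -7.08188894e-02],
       [ 0.00000000e+00,  0.00000000e+00,  0.00000000e+00,
         1.00000000e+00]])}
{'t': 0.1, 'joint_pos': array([ 1.10817543,  0.62928423,  0.03845661,  1.51827087, -0.02701418,
        0.99632925, -0.02003287]), 'dq': array([-0.00054839, -0.00157757,  0.0006613 , -0.00088271,  0.0005197 ,
       -0.00018301,  0.0010086 ]), 'joint_efforts': array([ 2.76006402e-03, -5.64528036e+01,  1.22968566e+00, -1.93975210e+01,
        1.10534034e-02,  5.35562576e-03,  6.20586479e-05]), 'tool_pos': array([ 0.25107089, -0.59906841,  0.30306042]), 'tool_rot': array([-8.67823921e-04,  9.80385701e-01,  1.97086509e-01, -1.82166095e-04]), 'wrist_force': array([ 0.29696942, -0.02696275,  0.08874709]), 'torque': array([ 0.03059285, -0.00784078,  0.00646535]), 'grasp_force': 0.0, 'gripper_width': 0.08521144666567311}
```

View pics/top0.png

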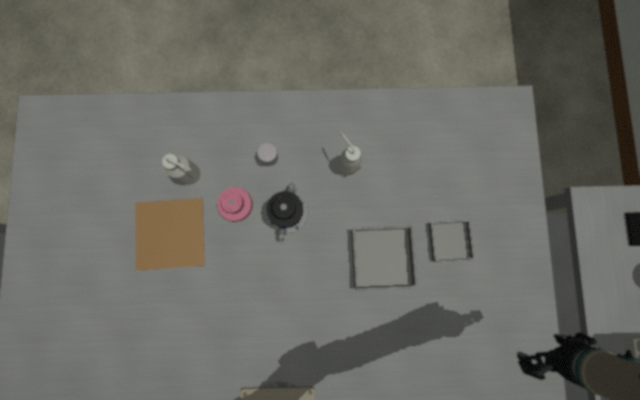

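View pics/scene0.png

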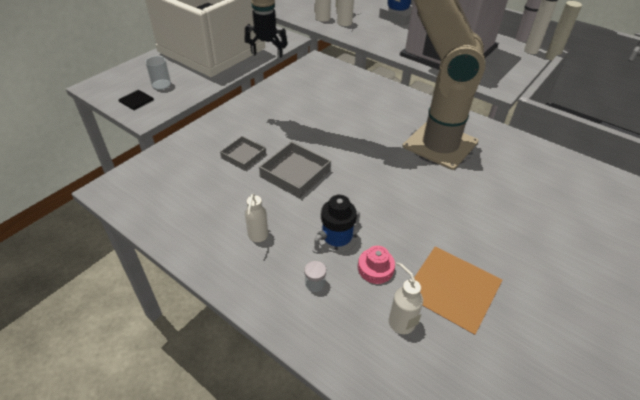

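The top view shows the black lid on the housing at (285,208). A pink lid-shaped lookalike is at (234,204), and it isn't the one because of its colour. The paper is at (170,234), the large tray at (381,257) and the small tray at (450,241). The bottles are at (177,167) and (350,158), and the foil jar at (267,154).

```bash
cat > h.py <<'E'
import numpy as np, cv2
from scipy.spatial.transform import Rotation as R
from bench import bot, vision, ticket
def q(a): return R.from_quat([a[1],a[2],a[3],a[0]])
def pose(name,s=None):
    c=vision.calibration(name)
    if name!="wrist": return c,q(c["attitude"]).as_matrix(),np.array(c["position"])
    s=s or bot.observe(); T=c["hand_eye"]; A=q(s["tool_rot"]).as_matrix()
    return c,A@T[:3,:3],A@T[:3,3]+s["tool_pos"]
def ray(name,u,v,z,s=None):
    c,A,p=pose(name,s)
    d=A@np.array([(u-c["cx"])/c["fx"],-(v-c["cy"])/c["fy"],-1.])
    return p+d*(z-p[2])/d[2]
def proj(name,P,s=None):
    c,A,p=pose(name,s); k=A.T@(np.array(P)-p)
    return np.array([c["cx"]+c["fx"]*k[0]/-k[2],c["cy"]-c["fy"]*k[1]/-k[2]])
E
python3 - <<'E'
from h import *
im=cv2.imread("pics/top0.png"); hsv=cv2.cvtColor(im,cv2.COLOR_BGR2HSV)
def big(m,box):
    k=np.zeros_like(m);x0,y0,x1,y1=box;k[y0:y1,x0:x1]=m[y0:y1,x0:x1]
    c=max(cv2.findContours(k,cv2.RETR_EXTERNAL,cv2.CHAIN_APPROX_NONE)[0],key=cv2.contourArea);return c
c=big(cv2.inRange(hsv,(5,90,60),(25,255,255)),(120,180,215,290))
r=cv2.minAreaRect(c);print("paper",r,ray("top",*r[0],.002))
for p in cv2.boxPoints(r):print("  ",ray("top",*p,.002))
g=cv2.cvtColor(im,cv2.COLOR_BGR2GRAY)
m=cv2.inRange(g,0,75)
c=big(m,(340,220,420,295));r=cv2.minAreaRect(c);print("tray",r,ray("top",*r[0],.045))
for p in cv2.boxPoints(r):print("  ",ray("top",*p,.045))
c=big(cv2.morphologyEx(cv2.inRange(g,0,50),cv2.MORPH_OPEN,np.ones((9,9))),(255,180,315,235));print("lid",cv2.minEnclosingCircle(c));(u,v),_=cv2.minEnclosingCircle(c);print(ray("top",u,v,.105))
for n,u,v,z in[("bleed",284,207,.146),("wa cap",172,160,.15),("wb cap",352,153,.15),("jar",267,154,.066),("pink",234,204,.05)]:print(n,ray("top",u,v,z))
cr=np.hstack([cv2.resize(im[140:240,210:310],(400,400),interpolation=2)]+[cv2.resize(cv2.imread("pics/scene0.png")[180:290,290:400],(400,400),interpolation=2)])
cv2.imwrite("pics/crop1.png",cr)
E
```

```text
paper ((168.56924438476562, 233.7461395263672), (67.22966766357422, 68.61641693115234), 86.8201675415039) [0.53259831 0.31730152 0.002     ]
   [0.62871553 0.42789764 0.002     ]
   [0.63608612 0.22459949 0.002     ]
   [0.43875361 0.20932014 0.002     ]
   [0.43182988 0.40756749 0.002     ]
tray ((409.5460510253906, 256.0762939453125), (56.22039031982422, 5.622039318084717), 85.42607879638672) [ 0.45384259 -0.37564948  0.045     ]
   [ 0.53186144 -0.36574713  0.045     ]
   [ 0.53281177 -0.38166305  0.045     ]
   [ 0.37742691 -0.38534841  0.045     ]
   [ 0.37652091 -0.36976144  0.045     ]
lid ((283.5911865234375, 209.2901611328125), 17.953227996826172)
[ 0.58532485 -0.02899109  0.105     ]
bleed [ 0.58615417 -0.03330219  0.146     ]
wa cap [0.71570133 0.25880885 0.15      ]
wb cap [ 0.72510359 -0.21348918  0.15      ]
jar [0.75006339 0.02003846 0.066     ]
pink [0.61014501 0.11607777 0.05      ]
```

View pics/crop1.png

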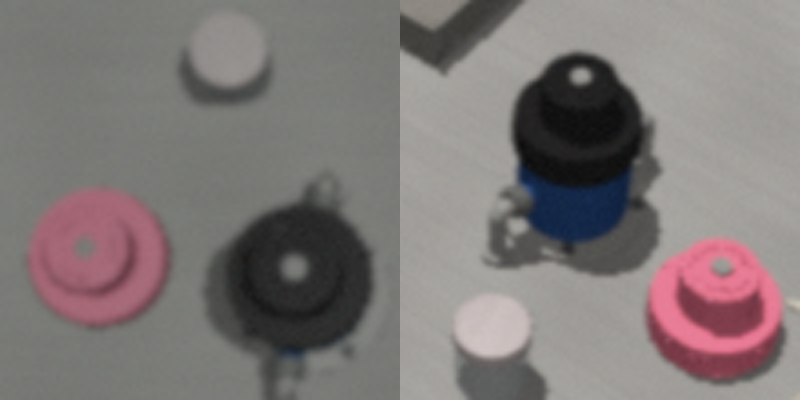

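The crop shows the black lid on the blue bowl, which is the one described, and the pink lid is ruled out. Moving towards it.

Emit:
play_rows(motion=[100, 4, -3, 0, 0, 0, 0, 100, 4, -3, 0, 0, 0, 0, 100, 4, -3, 0, 0, 0, 0, 100, 4, -3, 0, 0, 0, 0, 100, 4, -3, 0, 0, 0, 0, 100, 4, -3, 0, 0, 0, 0, 100, 4, -3, 0, 0, 0, 0, 100, 4, -3, 0, 0, 0, 0, 100, 4, -3, 0, 0, 0, 0, 100, 4, -3, 0, 0, 0, 0])

```text
t: 1.35
tool_pos: [0.5047, -0.1667, 0.3037]
tool_rot: [-0.0, 0.98, 0.197, -0.0]
wrist_force: [0.8, -0.3, 1.0]
gripper_width: 0.0854
grasp_force: 0.0
```

```bash
cat >> h.py <<'E'
def st():
    s=bot.observe(); A=q(s["tool_rot"]).as_matrix()
    print("t",round(s["t"],2),"q",s["joint_pos"].round(2),"pos",s["tool_pos"].round(4),"yaw",round(np.arctan2(A[1,0],A[0,0]),3),"z",A[:,2].round(3),"F",s["wrist_force"].round(1),"M",s["torque"].round(2),"w",round(s["gripper_width"],4),"g",round(s["grasp_force"],1));return s
def delta(P,s=None):
    s=s or bot.observe(); return (q(s["tool_rot"]).as_matrix().T@(np.array(P)-s["tool_pos"])*100).round(2)
E
python3 - <<'E'
from h import *
s=st(); im=vision.read_camera("wrist"); cv2.imwrite("pics/w1.png",im[:,:,::-1])
print(delta([.586,-.032,.25]),proj("wrist",[.586,-.032,.146],s))
E
```

```text
t 1.35 q [ 0.26  0.46  0.01  1.85 -0.01  0.84 -0.9 ] pos [ 0.5047 -0.1667  0.3037] yaw 0.397 z [-0.  0. -1.] F [ 0.8 -0.3  1. ] M [-0.02 -0.09 -0.03] w 0.0854 g 0.0
[12.08 -8.57  5.47] [161.2343981    2.86175742]
```

View pics/w1.png

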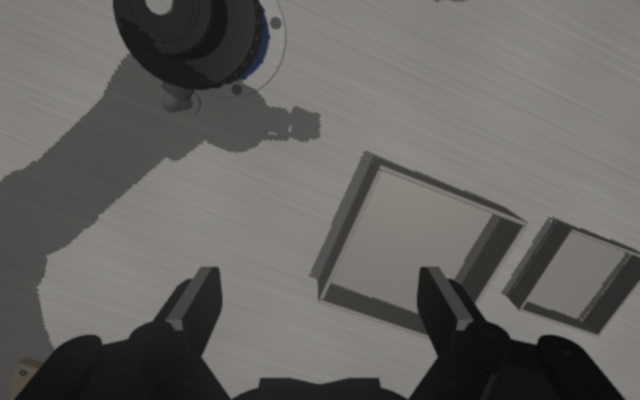

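The wrist view shows the bleed screw at (160,5), within 2 px of the prediction of (161,3). The larger tray's rim corners are near (370,152), (526,222) and (318,300).

Emit:
play_rows(motion=[100, 3.02, -2.14, 1.37, 0, 0, 0, 100, 3.02, -2.14, 1.37, 0, 0, 0, 100, 3.02, -2.14, 1.37, 0, 0, 0, 100, 3.02, -2.14, 1.37, 0, 0, 0, 100, 0, 0, 0, 0, 0, 0.18, 100, 0, 0, 0, 0, 0, 0.18, 100, 0, 0, 0, 0, 0, 0.18, 100, 0, 0, 0, 0, 0, 0.18, 100, 0, 0, 0, 0, 0, 0.18, 100, 0, 0, 0, 0, 0, 0.18])

```text
t: 2.65
tool_pos: [0.5823, -0.0427, 0.2488]
tool_rot: [0.0, 0.941, -0.338, -0.0]
wrist_force: [0.3, 0.2, -0.7]
gripper_width: 0.0855
grasp_force: 0.0
```

Run:
```python
from h import *
s=st(); im=vision.read_camera("wrist")[:,:,::-1].copy(); cv2.imwrite("pics/w2.png",im)
g=cv2.cvtColor(im,cv2.COLOR_BGR2GRAY)
p=proj("wrist",[.586,-.032,.146],s);print(p)
x,y=p.astype(int);w=g[max(0,y-30):y+30,x-40:x+40]
m=(w>w.min()+ .6*(w.max()-w.min())).astype(np.uint8);n,l,stt,c=cv2.connectedComponentsWithStats(m)
for k in range(1,n):
    if stt[k,4]>15: u,v=c[k]+[x-40,max(0,y-30)];print(stt[k],u,v,ray("wrist",u,v,.146,s))
print(delta([.586,-.032,.189],s))
# tray corners from first wrist view
s1=dict(tool_pos=np.array([.5047,-.1667,.3037]),tool_rot=[0,.9804,.197,0])
for u,v in[(370,152),(526,222),(318,300)]:print(ray("wrist",u,v,.045,s1))
```

```text
t 2.65 q [-0.18  0.62  0.32  1.77 -0.26  0.79 -1.99] pos [ 0.5823 -0.0427  0.2488] yaw -0.689 z [-0.001  0.    -1.   ] F [ 0.3  0.2 -0.7] M [ 0.01  0.   -0.01] w 0.0855 g 0.0
[299.05289687 246.39118763]
[ 34  20  18  12 112] 301.75892857142856 240.59821428571428 [ 0.58774806 -0.03547961  0.146     ]
[-0.39 -1.07  5.98]
[ 0.54225086 -0.2049675   0.045     ]
[ 0.53846954 -0.38547861  0.045     ]
[ 0.36809701 -0.22302425  0.045     ]
```

View pics/w2.png

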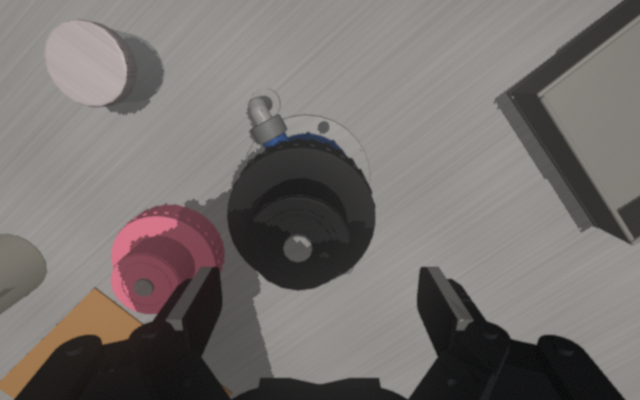

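The wrist view shows the bleed screw at about (298,248), near the predicted (299,246), and the lid skirt spanning x 228–376 and y 138–290. Both put the axis near (0.586, −0.032).

Run:
```python
from h import *
s=bot.observe()
P=[.586,-.032]
a=np.linspace(0,2*np.pi,73)
c=np.array([proj("wrist",[P[0]+.05*np.cos(t),P[1]+.05*np.sin(t),.110],s) for t in a]);print(c.min(0),c.max(0))
print(ray("wrist",298,248,.146,s))
```

```text
[226.09937155 146.14692711] [378.32978757 287.60292705]
[ 0.58575572 -0.03075014  0.146     ]
```

Emit:
play_rows(motion=[100, -0.2, -0.53, 0, 0, 0, 0, 100, -0.2, -0.53, 0, 0, 0, 0, 100, 0, 0, 0, 0, 0, 0.18, 100, 0, 0, 0, 0, 0, 0.18, 100, 0, 0, 0.5, 0, 0, 0.14, 100, 0, 0, 1.4, 0, 0, 0, 100, 0, 0, 1.4, 0, 0, 0, 100, 0, 0, 1.4, 0, 0, 0, 100, 0, 0, 1.2, 0, 0, 0, 100, 0, 0, 0, 0, 0, 0])

```text
t: 3.95
tool_pos: [0.5855, -0.0319, 0.1889]
tool_rot: [0.001, 0.83, -0.558, -0.001]
wrist_force: [-0.4, -0.2, -0.2]
gripper_width: 0.0854
grasp_force: 0.0
```

Run:
```python
from h import *
s=st();print(delta([.586,-.032,.189],s))
```

```text
t 3.95 q [-0.25  0.72  0.41  1.81 -0.43  0.7  -2.35] pos [ 0.5855 -0.0319  0.1889] yaw -1.183 z [-0.002  0.    -1.   ] F [-0.4 -0.2 -0.2] M [0.05 0.01 0.01] w 0.0854 g 0.0
[ 0.03 -0.04 -0.01]
```

Emit:
play_rows(motion=[40, 0, 0, 0, 0, 0, 0, 0, 0, 0, 0, 0, 0, 0, 0, 0, 0, 0, 0, 0, 0, 0, 0, 0, 0, 0, 0, 0, 0, 0, 0, -0.05, 0, 0, -0.18, 0, 0, 0, -0.05, 0, 0, -0.18, 0, 0, 0, -0.05, 0, 0, -0.18, 0, 0, 0, -0.05, 0, 0, -0.18, 0, 0, 0, -0.05, 0, 0, -0.18, 0, 0, 0, -0.05, 0, 0, -0.18])

```text
t: 5.2
tool_pos: [0.587, -0.0316, 0.1938]
tool_rot: [-0.0, 0.999, -0.05, 0.001]
wrist_force: [1.0, 0.8, 1.1]
gripper_width: 0.058
grasp_force: 64.9
```

Run:
```python
from h import *
st()
```

```text
t 5.2 q [-0.06  0.68  0.11  1.8  -0.11  0.66 -1.56] pos [ 0.587  -0.0316  0.1938] yaw -0.1 z [ 0.003  0.001 -1.   ] F [1.  0.8 1.1] M [ 0.22 -0.18 -0.89] w 0.058 g 64.9
```

Emit:
play_rows(motion=[0, 0, 0, -0.04, 0, 0, -0.18, 0, 0, 0, -0.04, 0, 0, -0.18, 0, 0, 0, -0.04, 0, 0, -0.18, 0, 0, 0, -0.04, 0, 0, -0.18, 0, 0, 0, -0.05, 0, 0, -0.18, 0, 0, 0, -0.05, 0, 0, -0.18, 0, 0, 0, -0.05, 0, 0, -0.18, 0, 0, 0, 0, 0, 0, 0, 100, 0, 0, 0, 0, 0, 0, 100, 0, 0, 0, 0, 0, 0])

```text
t: 6.45
tool_pos: [0.5858, -0.0319, 0.1959]
tool_rot: [-0.0, 0.838, 0.546, -0.0]
wrist_force: [-0.2, -0.2, -0.4]
gripper_width: 0.0854
grasp_force: 0.0
```

Run:
```python
from h import *
s=st(); im=vision.read_camera("wrist")[:,:,::-1].copy(); cv2.imwrite("pics/w3.png",im)
```

```text
t 6.45 q [ 0.16  0.68 -0.24  1.79  0.24  0.69 -0.63] pos [ 0.5858 -0.0319  0.1959] yaw 1.155 z [-0.001 -0.    -1.   ] F [-0.2 -0.2 -0.4] M [ 0.01  0.01 -0.01] w 0.0854 g 0.0
```

View pics/w3.png

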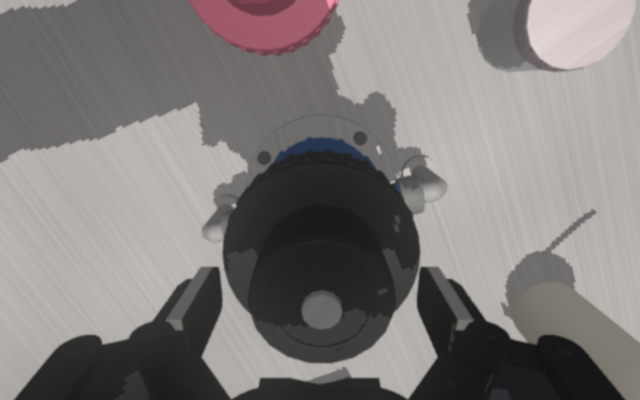

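The picture shows the lid centred between the open fingers with the bleed screw at (321,310). It has turned about 2.3 rad, so I'm swinging back and regripping.

Emit:
play_rows(motion=[100, 0, 0, 0, 0, 0, 0.18, 100, 0, 0, 0, 0, 0, 0.18, 100, 0, 0, 0, 0, 0, 0.18, 100, 0, 0, 0, 0, 0, 0.18, 100, 0, 0, 0, 0, 0, 0.18, 100, 0, 0, 0, 0, 0, 0.18, 100, 0, 0, 0, 0, 0, 0, 0, 0, 0, 0, 0, 0, 0, 0, 0, 0, 0, 0, 0, 0, 0, 0, 0, 0, 0, 0, 0])

```text
t: 7.75
tool_pos: [0.5863, -0.0318, 0.1967]
tool_rot: [-0.0, 0.999, 0.039, 0.0]
wrist_force: [-0.4, -0.2, 6.0]
gripper_width: 0.0577
grasp_force: 64.0
```

Emit:
play_rows(motion=[0, 0, 0, 0, 0, 0, 0, 0, 0, 0, -0.04, 0, 0, -0.18, 0, 0, 0, -0.05, 0, 0, -0.18, 0, 0, 0, -0.05, 0, 0, -0.18, 0, 0, 0, -0.05, 0, 0, -0.18, 0, 0, 0, -0.05, 0, 0, -0.18, 0, 0, 0, -0.05, 0, 0, -0.18, 0, 0, 0, -0.05, 0, 0, -0.18, 0, 0, 0, -0.05, 0, 0, -0.18, 0, 0, 0, 0, 0, 0, 0])

```text
t: 9.0
tool_pos: [0.5867, -0.0321, 0.2005]
tool_rot: [0.0, 0.726, 0.687, 0.001]
wrist_force: [-0.5, 0.0, 5.1]
gripper_width: 0.0577
grasp_force: 64.0
```

Run:
```python
from h import *
s=st()
```

```text
t 9.0 q [ 0.23  0.69 -0.35  1.79  0.34  0.72 -0.36] pos [ 0.5867 -0.0321  0.2005] yaw 1.515 z [ 0.001  0.001 -1.   ] F [-0.5  0.   5.1] M [ 0.   -0.05  0.12] w 0.0577 g 64.0
```

Emit:
play_rows(motion=[100, 0, 0, 0, 0, 0, 0, 100, 0, 0, -0.15, 0, 0, 0, 100, 0, 0, 0, 0, 0, 0.18, 100, 0, 0, 0, 0, 0, 0.18, 100, 0, 0, 0, 0, 0, 0.18, 100, 0, 0, 0, 0, 0, 0.18, 100, 0, 0, 0, 0, 0, 0, 0, 0, 0, 0, 0, 0, 0, 0, 0, 0, 0, 0, 0, 0, 0, 0, 0, 0, 0, 0, 0])

```text
t: 10.25
tool_pos: [0.5863, -0.0319, 0.202]
tool_rot: [-0.0, 0.922, 0.388, 0.0]
wrist_force: [-0.5, -0.3, 3.7]
gripper_width: 0.0577
grasp_force: 64.1
```

Emit:
play_rows(motion=[0, 0, 0, 0, 0, 0, 0, 0, 0, 0, -0.04, 0, 0, -0.18, 0, 0, 0, -0.05, 0, 0, -0.18, 0, 0, 0, -0.05, 0, 0, -0.18, 0, 0, 0, -0.05, 0, 0, -0.18, 0, 0, 0, -0.05, 0, 0, -0.18, 0, 0, 0, -0.05, 0, 0, -0.18, 0, 0, 0, -0.05, 0, 0, -0.18, 0, 0, 0, -0.05, 0, 0, -0.18, 0, 0, 0, 0, 0, 0, 0])

```text
t: 11.5
tool_pos: [0.5866, -0.032, 0.2057]
tool_rot: [0.0, 0.438, 0.899, 0.001]
wrist_force: [0.3, -0.2, 4.7]
gripper_width: 0.0579
grasp_force: 64.4
```

Run:
```python
from h import *
s=st()
```

```text
t 11.5 q [ 0.35  0.72 -0.56  1.78  0.51  0.79  0.2 ] pos [ 0.5866 -0.032   0.2057] yaw 2.235 z [ 0.001  0.001 -1.   ] F [ 0.3 -0.2  4.7] M [-0.02 -0.04  0.14] w 0.0579 g 64.4
```

Emit:
play_rows(motion=[0, 0, 0, -0.2, 0, 0, 0, 0, 0, 0, -0.2, 0, 0, 0, 0, 0, 0, -0.4, 0, 0, 0, 0, 0, 0, -0.4, 0, 0, 0, 0, 0, 0, -0.4, 0, 0, 0, 0, 0, 0, -0.4, 0, 0, 0, 0, 0, 0, -0.4, 0, 0, 0, 0, 0, 0, -0.4, 0, 0, 0, 0, 0, 0, 0, 0, 0, 0, 0, 0, 0, 0, 0, 0, 0])

```text
t: 12.75
tool_pos: [0.5861, -0.0319, 0.2334]
tool_rot: [-0.0, 0.437, 0.899, -0.0]
wrist_force: [-0.8, -0.3, -1.7]
gripper_width: 0.0576
grasp_force: 64.3
```

Run:
```python
from h import *
s=st()
```

```text
t 12.75 q [ 0.37  0.68 -0.58  1.76  0.48  0.85  0.23] pos [ 0.5861 -0.0319  0.2334] yaw 2.237 z [-0. -0. -1.] F [-0.8 -0.3 -1.7] M [-0.04 -0.    0.01] w 0.0576 g 64.3
```

Run:
```python
from h import *
print(delta([.586,-.032,.33]),delta([.525,.315,.33]))
```

```text
[-0.   -0.01 -9.66] [31.05 16.63 -9.66]
```

Emit:
play_rows(motion=[0, 0, 0, -2, 0, 0, 0, 0, 0, 0, -3, 0, 0, 0, 0, 0, 0, -3, 0, 0, 0, 0, 0, 0, -1.7, 0, 0, 0, 0, 0, 0, 0, 0, 0, 0, 0, 2, 1, 0, 0, 0, 0, 0, 2.8, 1.5, 0, 0, 0, 0, 0, 2.8, 1.5, 0, 0, 0, 0, 0, 2.8, 1.5, 0, 0, 0, 0, 0, 2.8, 1.5, 0, 0, 0, 0])

```text
t: 14.0
tool_pos: [0.5588, 0.1157, 0.3288]
tool_rot: [-0.001, 0.437, 0.899, -0.001]
wrist_force: [0.1, -0.5, -1.3]
gripper_width: 0.0575
grasp_force: 64.5
```

Run:
```python
from h import *
st();print(delta([.525,.315,.33]))
```

```text
t 14.0 q [ 0.16  0.55 -0.65  1.7   0.38  1.02  0.05] pos [0.5588 0.1157 0.3288] yaw 2.237 z [-0.003 -0.001 -1.   ] F [ 0.1 -0.5 -1.3] M [-0.04  0.01  0.03] w 0.0575 g 64.5
[17.75  9.66 -0.12]
```

Emit:
play_rows(motion=[0, 2.8, 1.5, 0, 0, 0, 0, 0, 2.8, 1.5, 0, 0, 0, 0, 0, 2.8, 1.5, 0, 0, 0, 0, 0, 2.8, 1.5, 0, 0, 0, 0, 0, 2.8, 1.5, 1, 0, 0, 0, 0, 2.5, 1.4, 2, 0, 0, 0, 0, 1.2, 0.8, 3, 0, 0, 0, 0, 0, 0, 4, 0, 0, 0, 0, 0, 0, 4, 0, 0, 0, 0, 0, 0, 3, 0, 0, 0])

```text
t: 15.25
tool_pos: [0.5252, 0.3132, 0.157]
tool_rot: [-0.001, 0.437, 0.899, -0.002]
wrist_force: [0.1, 0.1, -2.0]
gripper_width: 0.0578
grasp_force: 64.5
```

Run:
```python
from h import *
st();print(delta([.525,.315,.12]))
```

```text
t 15.25 q [-0.27  0.81 -0.52  1.74  0.55  0.75 -0.41] pos [0.5252 0.3132 0.157 ] yaw 2.237 z [-0.004 -0.003 -1.   ] F [ 0.1  0.1 -2. ] M [ 0.01 -0.   -0.02] w 0.0578 g 64.5
[0.15 0.11 3.7 ]
```

Emit:
play_rows(motion=[0, 0, 0, 1.5, 0, 0, 0, 0, 0, 0, 1.2, 0, 0, 0, 0, 0, 0, 0.7, 0, 0, 0, 0, 0, 0, 0.2, 0, 0, 0, 0, 0, 0, 0.1, 0, 0, 0, 0, 0, 0, 0.1, 0, 0, 0, 0, 0, 0, 0, 0, 0, 0, 0, 0, 0, 0, 0, 0, 0, 0, 0, 0, 0, 0, 0, 0, 0, 0, 0, 0, 0, 0, 0])

```text
t: 16.5
tool_pos: [0.5266, 0.3143, 0.1226]
tool_rot: [0.0, 0.437, 0.899, 0.0]
wrist_force: [-0.0, -0.5, -2.4]
gripper_width: 0.0576
grasp_force: 64.5
```

Run:
```python
from h import *
s=st(); im=vision.read_camera("wrist")[:,:,::-1].copy(); sc=vision.read_camera("scene")[:,:,::-1]
a=im[100:400,120:520]; b=cv2.resize(sc[200:350,360:560],(400,300),interpolation=2)
cv2.imwrite("pics/c4.png",np.hstack([a,b]))
```

```text
t 16.5 q [-0.29  0.86 -0.48  1.75  0.59  0.68 -0.44] pos [0.5266 0.3143 0.1226] yaw 2.237 z [ 0.  0. -1.] F [-0.  -0.5 -2.4] M [ 0.01  0.04 -0.03] w 0.0576 g 64.5
```

View pics/c4.png

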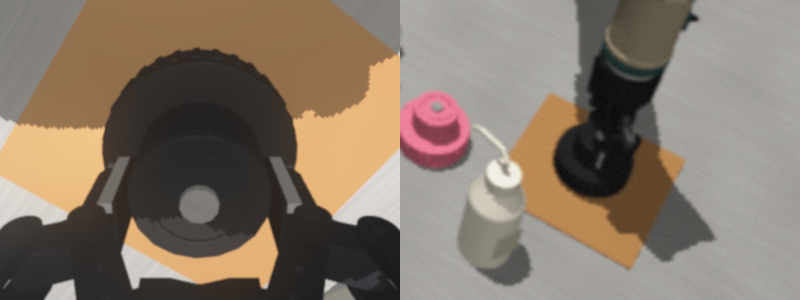

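The picture shows the lid upright over the paper, well inside its edges, and not yet touching. I'm lowering it slowly.

Emit:
play_rows(motion=[0, 0, 0, 0.1, 0, 0, 0, 0, 0, 0, 0.1, 0, 0, 0, 0, 0, 0, 0.1, 0, 0, 0, 0, 0, 0, 0.1, 0, 0, 0, 0, 0, 0, 0, 0, 0, 0, 0, 0, 0, 0, 0, 0, 0, 0, 0, 0, 0, 0, 0, 0, 0, 0, 0, 0, 0, 0, 0, 0, 0, 0, 0, 0, 0, 0, 0, 0, 0, 0, 0, 0, 0])

```text
t: 17.85
tool_pos: [0.5266, 0.3143, 0.1185]
tool_rot: [0.0, 0.437, 0.899, 0.0]
wrist_force: [0.1, 0.4, -2.1]
gripper_width: 0.0577
grasp_force: 64.5
```

Emit:
play_rows(motion=[0, 0, 0, 0.1, 0, 0, 0, 0, 0, 0, 0, 0, 0, 0, 0, 0, 0, 0.1, 0, 0, 0, 0, 0, 0, 0, 0, 0, 0, 0, 0, 0, 0.05, 0, 0, 0, 0, 0, 0, 0, 0, 0, 0, 0, 0, 0, 0, 0, 0, 0, 0, 0, 0, 0, 0, 0, 0, 0, 0, 0, 0, 0, 0, 0, 0, 0, 0, 0, 0, 0, 0])

```text
t: 19.1
tool_pos: [0.5266, 0.3144, 0.1169]
tool_rot: [0.0, 0.437, 0.899, 0.0]
wrist_force: [-2.0, -0.7, 6.6]
gripper_width: 0.0577
grasp_force: 65.4
```

Contact at 6.6 N; releasing and retreating upward.

Emit:
play_rows(motion=[100, 0, 0, 0, 0, 0, 0, 100, 0, 0, 0, 0, 0, 0, 100, 0, 0, 0, 0, 0, 0, 100, 0, 0, -1, 0, 0, 0, 100, 0, 0, -3, 0, 0, 0, 100, 0, 0, -4, 0, 0, 0, 100, 0, 0, -4, 0, 0, 0, 100, 0, 0, -4, 0, 0, 0, 100, 0, 0, -3, 0, 0, 0, 100, -2.5, -1.4, -1.5, 0, 0, 0])

```text
t: 20.35
tool_pos: [0.5303, 0.2889, 0.3241]
tool_rot: [0.0, 0.435, 0.9, 0.003]
wrist_force: [1.3, -1.3, 0.1]
gripper_width: 0.0854
grasp_force: 0.0
```

Emit:
play_rows(motion=[100, -2.8, -1.5, 0, 0, 0, 0, 100, -2.8, -1.5, 0, 0, 0, 0, 100, -2.8, -1.5, 0, 0, 0, 0, 100, -2.8, -1.5, 0, 0, 0, 0, 100, -2.8, -1.5, 0, 0, 0, 0, 100, -2.8, -1.5, 0, 0, 0, 0, 100, -2.8, -1.5, 0, 0, 0, 0, 100, -2.8, -1.5, 0, 0, 0, 0, 100, -2.8, -1.5, 0, 0, 0, 0, 100, 0, 0, 0, 0, 0, 0])

```text
t: 21.6
tool_pos: [0.5808, 0.0011, 0.3212]
tool_rot: [0.0, 0.439, 0.898, -0.001]
wrist_force: [-0.2, 0.1, -0.1]
gripper_width: 0.0854
grasp_force: 0.0
```

Run:
```python
from h import *
s=st(); im=vision.read_camera("wrist")[:,:,::-1].copy(); sc=vision.read_camera("scene")[:,:,::-1]
b=cv2.resize(sc[180:350,300:560],(0,0),fx=.9,fy=.9)
im[:b.shape[0],:b.shape[1]]=b
cv2.imwrite("pics/c5.png",im);print(delta([.586,-.032,.26]))
for z in(.104,.136): print(proj("wrist",[.586,-.032,z],s))
```

```text
t 21.6 q [ 0.36  0.58 -0.65  1.68  0.4   1.02  0.23] pos [0.5808 0.0011 0.3212] yaw 2.232 z [ 0.    -0.002 -1.   ] F [-0.2  0.1 -0.1] M [-0.01 -0.04  0.01] w 0.0854 g 0.0
[-3.26 -1.84  6.15]
[302.14411855 214.89534182]
[300.24825219 229.21535248]
```

View pics/c5.png

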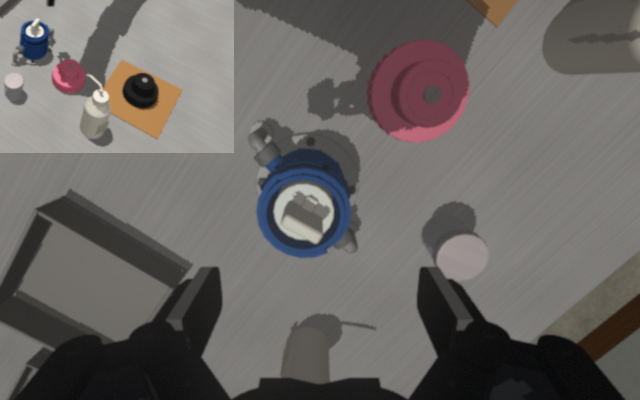

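The inset shows the lid upright on the paper with nothing touching it. The open housing is at (304,212) with the white fin running slightly oblique. I'll enlarge the fin.

Run:
```python
from h import *
im=cv2.imread("pics/c5.png")
cv2.imwrite("pics/c6.png",cv2.resize(im[165:265,250:360],(770,700),interpolation=2)[:600])
```

```text
(no output)
```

View pics/c6.png

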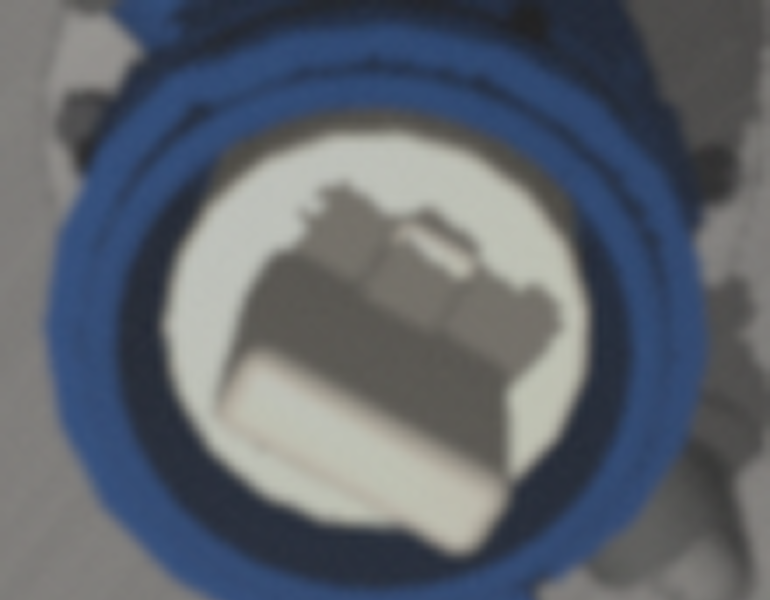

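The fin's top face is the bright strip with crop corners (255,347), (510,490), (460,557) and (218,412).

Run:
```python
from h import *
s=bot.observe()
P=np.array([ray("wrist",250+x/7,165+y/7,.136,s)[:2] for x,y in[(255,347),(510,490),(460,557),(218,412)]])
c=P.mean(0);d=(P[1]-P[0]+P[2]-P[3])/2;print(P.round(4),c,np.linalg.norm(d),np.linalg.norm((P[3]-P[0]+P[2]-P[1])/2))
a=np.arctan2(d[1],d[0]);print("fin x dir",a,"tool yaw 2.232; turn world",[(a-2.232+k*np.pi) for k in(-1,0,1,2)])
print(delta([*c,.26]))
```

```text
[[ 0.5694 -0.0244]
 [ 0.6034 -0.0204]
 [ 0.6041 -0.0308]
 [ 0.5708 -0.0335]] [ 0.58693716 -0.02727869] 0.033819514109952875 0.009809522036530176
fin x dir 0.09805064919800692 tool yaw 2.232; turn world [np.float64(-5.275542004391786), np.float64(-2.133949350801993), np.float64(1.0076433027878), np.float64(4.149235956377593)]
[-2.94 -1.48  6.15]
```

Emit:
play_rows(motion=[100, -1.5, -0.8, 1, 0, 0, 0, 100, -1.5, -0.7, 1.5, 0, 0, 0, 100, 0, 0, 1.5, 0, 0, -0.168, 100, 0, 0, 1, 0, 0, -0.168, 100, 0, 0, 1, 0, 0, -0.168, 100, 0, 0, 0, 0, 0, -0.168, 100, 0, 0, 0, 0, 0, -0.168, 100, 0, 0, 0, 0, 0, -0.168, 100, 0, 0, 0, 0, 0, 0, 100, 0, 0, 0, 0, 0, 0])

```text
t: 22.95
tool_pos: [0.5871, -0.029, 0.2603]
tool_rot: [-0.0, -0.05, 0.999, 0.0]
wrist_force: [-0.4, -0.0, 0.8]
gripper_width: 0.0852
grasp_force: 0.0
```

Run:
```python
from h import *
s=st(); im=vision.read_camera("wrist")[:,:,::-1].copy()
print(proj("wrist",[.587,-.029,.136],s))
cv2.imwrite("pics/c7.png",cv2.resize(im[160:340,220:420],(660,594),interpolation=2))
```

```text
t 22.95 q [ 0.52  0.73 -0.87  1.73  0.65  1.    1.07] pos [ 0.5871 -0.029   0.2603] yaw -3.042 z [-0.001  0.    -1.   ] F [-0.4 -0.   0.8] M [ 0.04  0.   -0.02] w 0.0852 g 0.0
[319.58740291 226.21409677]
```

View pics/c7.png

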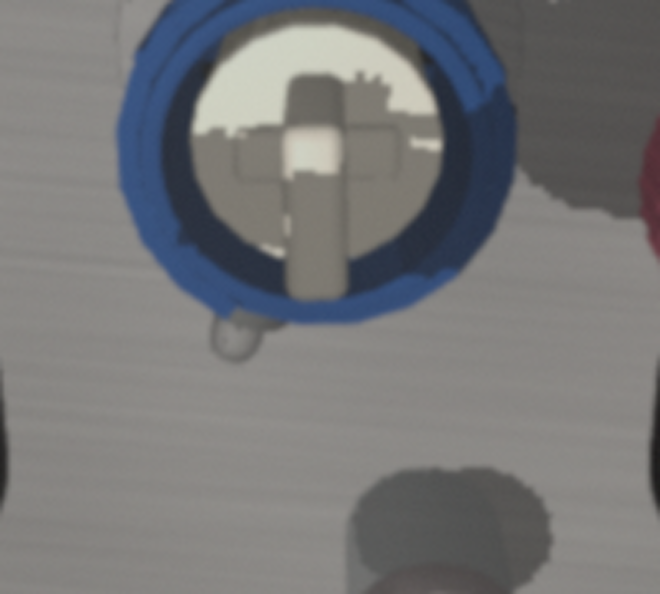

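The fin is aligned with the tool and its top is centred at about (316,224), so it needs a −0.2 cm shift in tool y. Descending and pinching.

Emit:
play_rows(motion=[100, 0, -0.2, 1, 0, 0, 0, 100, 0, 0, 1.5, 0, 0, 0, 100, 0, 0, 2, 0, 0, 0, 100, 0, 0, 1.7, 0, 0, 0, 100, 0, 0, 1.2, 0, 0, 0, 100, 0, 0, 0.5, 0, 0, 0, 60, 0, 0, 0, 0, 0, 0, 30, 0, 0, 0, 0, 0, 0, 0, 0, 0, 0, 0, 0, 0, 0, 0, 0, 0, 0, 0, 0])

```text
t: 24.25
tool_pos: [0.5877, -0.0306, 0.1824]
tool_rot: [0.0, -0.052, 0.999, -0.0]
wrist_force: [-0.3, -3.7, 1.9]
gripper_width: 0.0122
grasp_force: 2.0
```

Emit:
play_rows(motion=[0, 0, 0, 0, 0, 0, 0, 0, 0, 0, 0, 0, 0, 0, 0, 0, 0, 0, 0, 0, 0, 0, 0, 0, 0, 0, 0, 0, 0, 0, 0, -0.1, 0, 0, 0, 0, 0, 0, -0.2, 0, 0, 0, 0, 0, 0, -0.2, 0, 0, 0, 0, 0, 0, -0.2, 0, 0, 0, 0, 0, 0, -0.2, 0, 0, 0, 0, 0, 0, -0.2, 0, 0, 0])

```text
t: 25.5
tool_pos: [0.5872, -0.0305, 0.193]
tool_rot: [-0.0, -0.052, 0.999, -0.0]
wrist_force: [0.3, -1.6, -5.7]
gripper_width: 0.0113
grasp_force: 59.4
```

Run:
```python
from h import *
s=st()
```

```text
t 25.5 q [ 0.49  0.81 -0.81  1.78  0.74  0.88  1.01] pos [ 0.5872 -0.0305  0.193 ] yaw -3.038 z [-0.001 -0.    -1.   ] F [ 0.3 -1.6 -5.7] M [-0.59 -0.33  0.02] w 0.0113 g 59.4
```

Emit:
play_rows(motion=[0, 0, 0, -0.2, 0, 0, 0, 0, 0, 0, -0.5, 0, 0, 0, 0, 0, 0, -1, 0, 0, 0, 0, 0, 0, -1.5, 0, 0, 0, 0, 0, 0, -1.8, 0, 0, 0, 0, 0, 0, -2, 0, 0, 0, 0, 0, 0, -2, 0, 0, 0, 0, 0, 0, -2, 0, 0, 0, 0, 0, 0, -0.8, 0, 0, 0, 0, 0, 0, 0, 0, 0, 0])

```text
t: 26.75
tool_pos: [0.5876, -0.0304, 0.3115]
tool_rot: [0.0, -0.051, 0.999, -0.0]
wrist_force: [0.1, -0.0, -2.0]
gripper_width: 0.0107
grasp_force: 60.0
```

Run:
```python
from h import *
s=st();print(delta([.455,-.30,.31]))
im=vision.read_camera("scene")[:,:,::-1]
cv2.imwrite("pics/c8.png",cv2.resize(im[100:260,220:420],(600,480)))
```

```text
t 26.75 q [ 0.55  0.68 -0.92  1.67  0.59  1.09  1.13] pos [ 0.5876 -0.0304  0.3115] yaw -3.039 z [ 0.001 -0.    -1.   ] F [ 0.1 -0.  -2. ] M [ 0.04 -0.01 -0.01] w 0.0107 g 60.0
[ 15.96 -25.45   0.15]
```

Emit:
play_rows(motion=[0, 0.8, -1.3, 0, 0, 0, 0, 0, 1.6, -2.6, 0, 0, 0, 0, 0, 2, -3.2, 0, 0, 0, 0, 0, 2, -3.2, 0, 0, 0, 0, 0, 2, -3.2, 0, 0, 0, 0, 0, 2, -3.2, 0, 0, 0, 0, 0, 2, -3.2, 0, 0, 0, 0, 0, 2, -3.2, 0, 0, 0, 0, 0, 1.0, -1.6, 0, 0, 0, 0, 0, 0.5, -0.7, 0, 0, 0, 0])

```text
t: 28.05
tool_pos: [0.4547, -0.3002, 0.3106]
tool_rot: [-0.0, -0.051, 0.999, 0.0]
wrist_force: [0.2, 0.1, -2.0]
gripper_width: 0.0112
grasp_force: 59.9
```

Run:
```python
from h import *
s=st();print(delta([.455,-.30,.18]))
```

```text
t 28.05 q [ 1.14  0.63 -0.97  1.79  0.6   1.05  1.62] pos [ 0.4547 -0.3002  0.3106] yaw -3.04 z [-0.001  0.001 -1.   ] F [ 0.2  0.1 -2. ] M [ 0.07 -0.    0.01] w 0.0112 g 59.9
[-4.000e-02  1.000e-02  1.306e+01]
```

Emit:
play_rows(motion=[0, 0, 0, 1, 0, 0, 0, 0, 0, 0, 2, 0, 0, 0, 0, 0, 0, 2.5, 0, 0, 0, 0, 0, 0, 2.5, 0, 0, 0, 0, 0, 0, 2, 0, 0, 0, 0, 0, 0, 1.5, 0, 0, 0, 0, 0, 0, 0.8, 0, 0, 0, 0, 0, 0, 0.4, 0, 0, 0, 0, 0, 0, 0.1, 0, 0, 0, 0, 0, 0, 0, 0, 0, 0])

```text
t: 29.3
tool_pos: [0.4557, -0.2996, 0.1835]
tool_rot: [0.0, -0.051, 0.999, -0.0]
wrist_force: [-0.3, 0.7, -2.0]
gripper_width: 0.0108
grasp_force: 59.8
```

Emit:
play_rows(motion=[0, 0, 0, 0.1, 0, 0, 0, 0, 0, 0, 0.1, 0, 0, 0, 0, 0, 0, 0.1, 0, 0, 0, 0, 0, 0, 0.1, 0, 0, 0, 0, 0, 0, 0.1, 0, 0, 0, 0, 0, 0, 0.1, 0, 0, 0, 0, 0, 0, 0, 0, 0, 0, 0, 0, 0, 0, 0, 0, 0, 0, 0, 0, 0, 0, 0, 0, 0, 0, 0, 0, 0, 0, 0])

```text
t: 30.55
tool_pos: [0.4555, -0.2994, 0.1771]
tool_rot: [0.0, -0.052, 0.999, -0.0]
wrist_force: [-0.1, 0.7, -2.1]
gripper_width: 0.0108
grasp_force: 59.8
```

Emit:
play_rows(motion=[0, 0, 0, 0.1, 0, 0, 0, 0, 0, 0, 0, 0, 0, 0, 0, 0, 0, 0.1, 0, 0, 0, 0, 0, 0, 0, 0, 0, 0, 0, 0, 0, 0.1, 0, 0, 0, 0, 0, 0, 0, 0, 0, 0, 0, 0, 0, 0, 0, 0, 0, 0, 0, 0, 0, 0, 0, 0, 0, 0, 0, 0, 0, 0, 0, 0, 0, 0, 0, 0, 0, 0])

```text
t: 31.8
tool_pos: [0.4555, -0.2994, 0.174]
tool_rot: [0.0, -0.052, 0.999, 0.0]
wrist_force: [0.3, 0.3, -2.1]
gripper_width: 0.0111
grasp_force: 59.8
```

Emit:
play_rows(motion=[0, 0, 0, 0.1, 0, 0, 0, 0, 0, 0, 0, 0, 0, 0, 0, 0, 0, 0.05, 0, 0, 0, 0, 0, 0, 0, 0, 0, 0, 0, 0, 0, 0.05, 0, 0, 0, 0, 0, 0, 0, 0, 0, 0, 0, 0, 0, 0, 0, 0, 0, 0, 0, 0, 0, 0, 0, 0, 0, 0, 0, 0, 0, 0, 0, 0, 0, 0, 0, 0, 0, 0])

```text
t: 33.05
tool_pos: [0.4558, -0.2995, 0.1734]
tool_rot: [0.0, -0.052, 0.999, -0.001]
wrist_force: [-3.1, 0.7, 11.8]
gripper_width: 0.0109
grasp_force: 62.2
```

Emit:
play_rows(motion=[0, 0, 0, -0.05, 0, 0, 0, 0, 0, 0, 0, 0, 0, 0, 25, 0, 0, 0, 0, 0, 0, 50, 0, 0, 0, 0, 0, 0, 60, 0, 0, 0, 0, 0, 0, 60, 0, 0, -0.5, 0, 0, 0, 60, 0, 0, -2, 0, 0, 0, 60, 0, 0, -3, 0, 0, 0, 60, 0, 0, -4, 0, 0, 0, 60, 0, 0, -4, 0, 0, 0])

```text
t: 34.3
tool_pos: [0.4556, -0.2991, 0.3101]
tool_rot: [0.001, -0.052, 0.999, -0.0]
wrist_force: [0.1, -0.4, -0.4]
gripper_width: 0.0512
grasp_force: 0.0
```

Emit:
play_rows(motion=[60, 2, 0, -2, 0, 0, 0, 60, 3, 0, 0, 0, 0, 0, 60, 3, 0, 0, 0, 0, 0, 60, 2, 0, 0, 0, 0, 0, 60, 0, -3, 0, 0, 0, 0, 60, 0, -4, 0, 0, 0, 0, 60, 0, -5, 0, 0, 0, 0, 60, 0, -5, 0, 0, 0, 0, 60, 0, -3, 0, 0, 0, 0, 60, 0, 0, 0, 0, 0, 0])

```text
t: 35.55
tool_pos: [0.3761, -0.5107, 0.3281]
tool_rot: [0.001, -0.05, 0.999, -0.0]
wrist_force: [-0.2, 1.2, 0.4]
gripper_width: 0.0514
grasp_force: 0.0
```

Run:
```python
from h import *
s=st()
def blob(m,box,z,n,name):
    x0,y0,x1,y1=box;k=np.zeros(m.shape,np.uint8);k[y0:y1,x0:x1]=m[y0:y1,x0:x1]
    c=max(cv2.findContours(k,cv2.RETR_EXTERNAL,cv2.CHAIN_APPROX_NONE)[0],key=cv2.contourArea)
    b=cv2.minAreaRect(c);print(name,n,np.round(b[0],1),np.round(b[1],1),round(b[2]),ray(n,*b[0],z).round(3))
t=vision.read_camera("top");g=cv2.cvtColor(t,cv2.COLOR_RGB2GRAY)
sc=vision.read_camera("scene");gs=cv2.cvtColor(sc,cv2.COLOR_RGB2GRAY)
print("expected cartridge px top/base", proj("top",[.4555,-.2995,.127]),proj("scene",[.4555,-.2995,.127]),proj("scene",[.4555,-.2995,.005]))
print("lid expected",proj("scene",[.5265,.3143,.07]),proj("scene",[.5265,.3143,.002]))
blob((g>150).astype(np.uint8),(345,220,420,290),.09,"top","cartridge")
x,y=proj("scene",[.4555,-.2995,.06]).astype(int)
blob((gs>150).astype(np.uint8),(x-35,y-45,x+35,y+40),.066,"scene","cartridge")
blob((g<60).astype(np.uint8),(135,195,205,270),.034,"top","lid")
old=cv2.imread("pics/top0.png")[:,:,::-1];d=cv2.absdiff(old,np.ascontiguousarray(t)).max(2)
for n,(u,v) in dict(wa=(172,162),wb=(350,156),jar=(267,154),pink=(234,204)).items():print(n,(d[v-18:v+18,u-18:u+18]>40).sum())
```

```text
t 35.55 q [ 1.41  0.74 -0.96  1.52  0.63  1.21  2.02] pos [ 0.3761 -0.5107  0.3281] yaw -3.042 z [ 0.001 -0.    -1.   ] F [-0.2  1.2  0.4] M [ 0.12  0.03 -0.  ] w 0.0514 g 0.0
expected cartridge px top/base [387.94672569 256.00028788] [294.44782341 143.96622102] [295.15159061 172.87894921]
lid expected [459.37292526 268.50736908] [453.36543128 283.66521848]
cartridge top [385.5 255.5] [19. 19.] 90 [ 0.457 -0.3    0.09 ]
cartridge scene [293.5 131.5] [33. 69.] 90 [ 0.346 -0.398  0.066]
lid top [167.1 235.8] [34.9 33.5] 27 [0.525 0.309 0.034]
wa 0
wb 0
jar 0
pink 0
```

The top view shows the cartridge as a round 19 px blob (about 52 mm) at (0.457, −0.300), so it is upright in the tray. The lid is on the paper, and the bottles and jar show no change. Handing in.

```bash
python3 -c "
from bench import ticket
print(ticket.close_job())"
```

```text
the job is handed in; nothing more can be done
None
```

The job is handed in at about 36 s: the lid stands right way up on the paper, the cartridge stands upright in the larger grey tray, both are let go, and the final top view showed no change at the wash bottles or jar.

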